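# Ring for the attendant and show where the left-out doughnut belongs

### The job

A doughnut was left out on the bare worktop and should go into the empty tray: show the attendant. Ring the desk bell by pressing its button gently with the fingertips, then point from above at the left-out doughnut for two seconds (fingertips over its middle and within 5 cm of it), then point down into the middle of the empty white tray (fingertips between its floor and 5 cm above its rim) and finish while still pointing there. Touch nothing but the bell, and do not point at the doughnuts that are already in the other tray.

Things in the scene. Friction and masses are not known exactly. Their poses are not given: they have to be found in the camera images.
- bell_top (a point): top of the button of the desk bell (pale shiny dome on a dark base) on the wooden worktop in front of the robot (a second bell far off at the left on the customers' side is not meant). The bell is a dome 80 mm across, stuck to the worktop; this point is the centre of the button's top as built, 57 mm above the worktop. The button is a pin 12 mm across that is pressed straight down; the dome round it tops out at 44 mm.
- call_bell_button (a joint): travel of the bell's button, 0 = up, 0.004 m = fully down; it springs back when let go. Pressed past 0.002 the bell rings. It starts to move at about 3 N and is fully down at about 5 N; then it is on a hard stop.
- left_out_doughnut: the doughnut that lies on the bare wood, outside both trays: chocolate-glazed, 100 mm across, 40 mm high, loose; origin at the centre of its underside, z up.
- tray_middle (a point): centre of the inner floor (2 mm above the worktop) of the empty tray.
- empty_tray: open white card tray with nothing in it, 288 mm (its x) by 252 mm (its y), walls 3 mm thick and 51 mm high, loose; origin at the centre of its underside, z up. It stands on the left or on the right of the robot, changing places with the full tray.
- full_tray: a like tray in which two doughnuts lie, on the other side of the bell; leave it alone. (A third tray with pastries, farther to the left out of reach, has no part in the task.) Origin at the centre of its underside.
- tray_doughnut_1: a doughnut in the full tray, 100 mm across, 40 mm high; origin at the centre of its underside. Not to be pointed at.
- tray_doughnut_2: the other doughnut in the full tray, alike.
- shaker: bystander: small shaker, 44 mm across, 90 mm high, upright; origin under its centre.
- apple_red: bystander: apple, 77 mm across, 73 mm high; origin under its centre.
- drink_can: bystander: drink can, 66 mm across, 115 mm high, upright; origin under its centre.
- soap_bottle: bystander: pump bottle, 75 by 52 mm, 180 mm high, upright; origin under its centre.
- serving_tongs: bystander: steel serving tongs lying flat, 227 mm long (its x), 45 mm wide, 27 mm high; origin under its centre.
Not all that is in view belongs to the job. What is shaped like the part that bears bell_top but turquoise is not meant. What is shaped like the left_out_doughnut but yellow is not meant.

How it is judged (in metres and radians):
On the way, in this order (a step that is already met when the one before it is completed fails the run):
1. the bell's button is pressed down (past 2 mm) by the robot (value of joint call_bell_button above 0.002 m and contact force between call_bell and the fingers above 0.1 N), for 0.02 s.
2. the fingers point at the left-out doughnut from above: grasp point within 35 mm of its middle seen from above, 45 to 125 mm above the worktop, for 1.5 s (horizontal distance between the grasp point and left_out_doughnut below 0.035 m and height (world z) of the grasp point between 0.045 and 0.125 m), for 1.5 s.
3. the fingers point into the empty tray: grasp point within 60 mm of its middle seen from above, 20 to 140 mm above the worktop (horizontal distance between the grasp point and tray_middle below 0.06 m and height (world z) of the grasp point between 0.02 and 0.14 m), for 0.2 s.
At the end, for the whole second after the job is handed in: the fingers still point into the empty tray (grasp point within 60 mm of its middle seen from above, 20 to 140 mm above the worktop), the bell's button is up again, and trays, doughnuts and bystanders lie within 10 mm of where they were, at rest (all of step 3 and value of joint call_bell_button below 0.001 m and distance of each of left_out_doughnut, tray_doughnut_1, tray_doughnut_2, empty_tray, full_tray, shaker, apple_red, drink_can, soap_bottle, serving_tongs from where it was at the start of the episode below 0.01 m and linear speed of each of left_out_doughnut, tray_doughnut_1, tray_doughnut_2, empty_tray, full_tray below 0.02 m/s); the robot touches nothing.
It fails at once if a tray or doughnut is touched ((contact force between left_out_doughnut and the fingers above 0.3 N or contact force between left_out_doughnut and the arm above 0.3 N) or (contact force between tray_doughnut_1 and the fingers above 0.3 N or contact force between tray_doughnut_1 and the arm above 0.3 N) or (contact force between tray_doughnut_2 and the fingers above 0.3 N or contact force between tray_doughnut_2 and the arm above 0.3 N) or (contact force between empty_tray and the fingers above 0.3 N or contact force between empty_tray and the arm above 0.3 N) or (contact force between full_tray and the fingers above 0.3 N or contact force between full_tray and the arm above 0.3 N)).
It fails at once if a bystander is touched ((contact force between shaker and the fingers above 0.3 N or contact force between shaker and the arm above 0.3 N) or (contact force between apple_red and the fingers above 0.3 N or contact force between apple_red and the arm above 0.3 N) or (contact force between drink_can and the fingers above 0.3 N or contact force between drink_can and the arm above 0.3 N) or (contact force between soap_bottle and the fingers above 0.3 N or contact force between soap_bottle and the arm above 0.3 N) or (contact force between serving_tongs and the fingers above 0.3 N or contact force between serving_tongs and the arm above 0.3 N)).
It fails at once if a tray, doughnut or bystander is moved or lifted (10 mm) (distance of any of left_out_doughnut, tray_doughnut_1, tray_doughnut_2, empty_tray, full_tray, shaker, apple_red, drink_can, soap_bottle, serving_tongs from where it was at the start of the episode above 0.01 m).
It fails at once if the bell is pressed with more than 40 N (contact force between call_bell and anything else above 40 N).
It fails at once if a doughnut that is already in the tray is pointed at (grasp point within 30 mm of its middle seen from above and less than 90 mm above the worktop) ((horizontal distance between the grasp point and tray_doughnut_1 below 0.03 m and height (world z) of the grasp point below 0.09 m) or (horizontal distance between the grasp point and tray_doughnut_2 below 0.03 m and height (world z) of the grasp point below 0.09 m)).
It also fails if it takes over 53 s, if anything falls off the work surface, if the arm or the gripper's body presses on something with over 40 N, if the wrist force passes 120 N, or if a joint passes its speed limit or range.

### The arm

A 6-joint arm with a two-finger parallel gripper is mounted at the origin on a cart in front of the work surface, level with it; the furniture and walls round the work are solid. World frame = base frame: x ahead of the robot, y to its left, z up, the work surface at z = 0. Lengths are in mm, angles in rad, forces in N, time in s.
With the tool pointing down it reaches from about 275 to 850 mm from the base axis. Payload 19 kg.
Tool frame: the origin (TCP) lies at the very end of the fingers, on their centre line; the grasp point (between the pads) lies ctrl.grip_point_offset behind it (ctrl.grip_point_offset is the distance from the TCP to the grasp point, in mm); z points along the fingers, y is the line along which they close (so a half turn about z gives the same grasp; the last joint's range is limited). The gripper opens to 85 mm and grips with 20 to 120 N. Pads are 22 mm wide; open, the fingers measure 114 mm over their backs; the gripper's body (76 mm by 85 mm) begins 54 mm behind the grasp point. The pads swing forward as they close: fully open they stand 13 mm farther back than shut.
Start: joints at [-1.466, 0.15, 1.437, -0, 1.554, -0.134], TCP at [135.984, -558.658, 231.267] pointing down, gripper open.
Joint ranges: [-2.8, 2.8], [-0.68, 2.1], [0.12, 2.68], [-1.39, 4.53], [0.16, 2.79], [-2.81, 2.81]. Speed limits (rad/s): [1.89, 1.89, 2.22, 3.01, 3.01, 3.01].

### API

Orientations are given as a 3x3 rotation matrix whose columns are the frame's x, y, z axes.
In Python, from bench import ctrl gives the robot as it stands.
- The arm moves only by the shell command python3 -m crank 'ROWS' [FORCE]. ROWS is JSON, a list of rows, each an object of numbers: "tx", "ty", "tz": the shift along the tool's x, y, z each as a share of 0.12 m, from -1 to 1; "roll": the turn about the tool's z as a share of 0.08 rad, from -1 to 1; "gripper": the gripper command: -1 is fully open, 1 is shut, values between are in proportion. In form: [{"tx": .., "ty": .., "tz": .., "roll": .., "gripper": ..}, ...]. A call has 1 to 5 rows; each row shifts and turns the commanded pose from where the row before left it, along the tool's axes as they then stand; what a row does not reach is not made up. A row lasts 1/10 s, in which the tool goes at most 50 mm and 8.59 degrees, less where a joint would pass 70% of its speed; a pose out of reach is approached as far as the arm can. A call with a number of a shift or a turn outside -1 to 1 is refused whole. A call with a gripper value outside its range is refused whole. The fingers move at their own pace and stop on an object; FORCE is the grip in N (left out, the last holds). Time passes only in rows, so rows that do not move let the fingers close. It gives the time, the measured TCP pose, the force, the opening and the grip force at its end, in the units of the state.
- ctrl.sense(): the state, without advancing time (a new reading comes with each control period).
- ctrl.read_camera(name): name is "scene" or "top"; returns the picture (384x512x3 uint8, red, green, blue); there is no depth.
- ctrl.camera_params(name): a dict with "mtx" (3x3 intrinsics, pixels), "distortion" ([k1, k2, p1, p2, k3] as OpenCV has them; the pictures are not rectified), "R" (3x3) and "t" (3): a world point X has camera coordinates R X + t. Camera axes: x right, y down, z forward; pixel columns grow to the right and rows downward; lengths in mm; the calibration is good to about 2 mm. A picture is of the moment at which its call begins. camera_params takes no time and is no camera call.
- ctrl.sign_off(): hands the job in; it is judged then, once.
The state is a dict: "clock": time; "joint_pos": joint angles; "joint_velocities": joint speeds; "tau": joint torques, N m; "ee_pos": TCP position; "orientation": TCP orientation; "wrist_force": force on the tool from outside, world axes, zero at the start; "wrist_torque": the same for the moment, N m; "opening": finger opening in mm; "gripper_force": force on a finger pad.
Only numpy, scipy, OpenCV 4.12 (cv2) and the standard library are available. Lean on these libraries where they do the work, as an engineer would, in place of code of your own. Each camera call takes 0.05 s, during which the arm holds its last target. There are 200 camera calls.

## Working session

There is one attempt and no reset: what is moved stays moved. The work goes in short steps, Python scripts to look and compute and a shell command to move; the robot and the scene stay as the last step left them, time stands still between calls to the robot, and variables do not carry over. Pictures are saved under pics/ and viewed, at most 10 in all, crops included, and the job is handed in when it is done.

```bash
mkdir -p pics; python3 - <<'E'
from bench import ctrl
import cv2
for n in("scene","top"):
    cv2.imwrite(f"pics/{n}1.png",cv2.resize(ctrl.read_camera(n)[:,:,::-1],(800,600),interpolation=cv2.INTER_CUBIC))
    p=ctrl.camera_params(n);print(n,p)
s=ctrl.sense();print(s,ctrl.grip_point_offset)
E
```

```text
scene {'mtx': array([[408.25657142,   0.        , 255.42975272],
       [  0.        , 408.25657142, 192.20222049],
       [  0.        ,   0.        ,   1.        ]]), 'distortion': array([-0.03411715,  0.        ,  0.        ,  0.        ,  0.        ]), 'R': array([[ 0.5287893 , -0.84849346,  0.02099315],
       [-0.41009301, -0.27707291, -0.86893862],
       [ 0.74310537,  0.45087631, -0.49447443]]), 't': array([-210.01650446,  296.13353558, 1169.0371936 ])}
top {'mtx': array([[425.25044757,   0.        , 256.79599504],
       [  0.        , 425.25044757, 193.25497137],
       [  0.        ,   0.        ,   1.        ]]), 'distortion': array([0.00885108, 0.        , 0.        , 0.        , 0.        ]), 'R': array([[-0.48513998, -0.874361  , -0.01149102],
       [-0.75107628,  0.42339291, -0.50657958],
       [ 0.44779864, -0.23713138, -0.86211663]]), 't': array([ 298.31887477,  368.76965773, 1469.92768597])}
{'clock': 0.1, 'joint_pos': array([-1.46597148e+00,  1.50915796e-01,  1.43792903e+00, -4.73041882e-06,
        1.55382896e+00, -1.33986544e-01]), 'joint_velocities': array([ 0.00026263,  0.00098997, -0.00275289,  0.00085778, -0.00129974,
       -0.00065613]), 'tau': array([ 3.70389578e-03, -7.14378691e+01, -5.71801472e+01,  1.91944491e-05,
        7.23589663e-03, -8.45513057e-06]), 'ee_pos': array([ 135.97843849, -558.46219657,  230.76623143]), 'orientation': array([[ 9.71619812e-01,  2.36547938e-01, -1.17826425e-04],
       [ 2.36547926e-01, -9.71619228e-01,  1.07470822e-03],
       [ 1.39737594e-04, -1.07207940e-03, -9.99999416e-01]]), 'wrist_force': array([0.15355255, 0.11971135, 0.45915206]), 'wrist_torque': array([-0.00098995, -0.02065576, -0.06421177]), 'gripper_force': 0.0, 'opening': 85.59671442229597} 18.700000000000003
```

View pics/scene1.png

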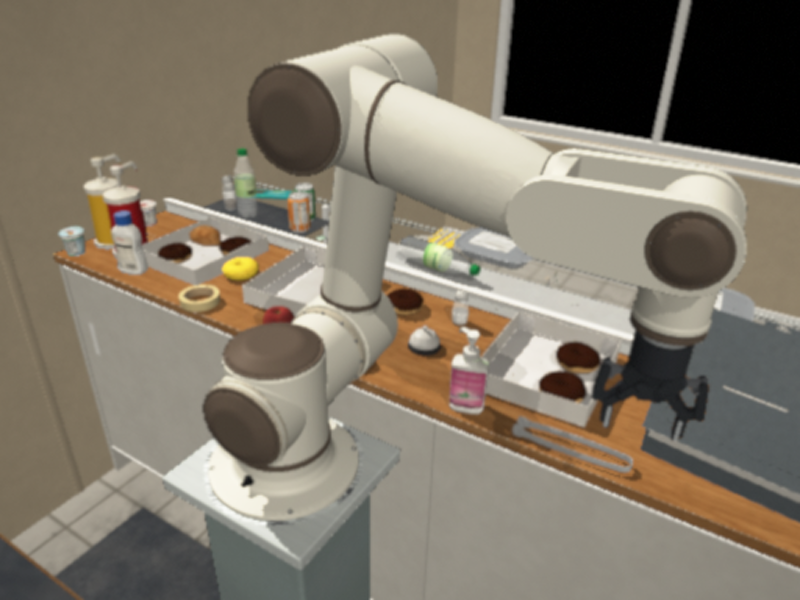

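View pics/top1.png

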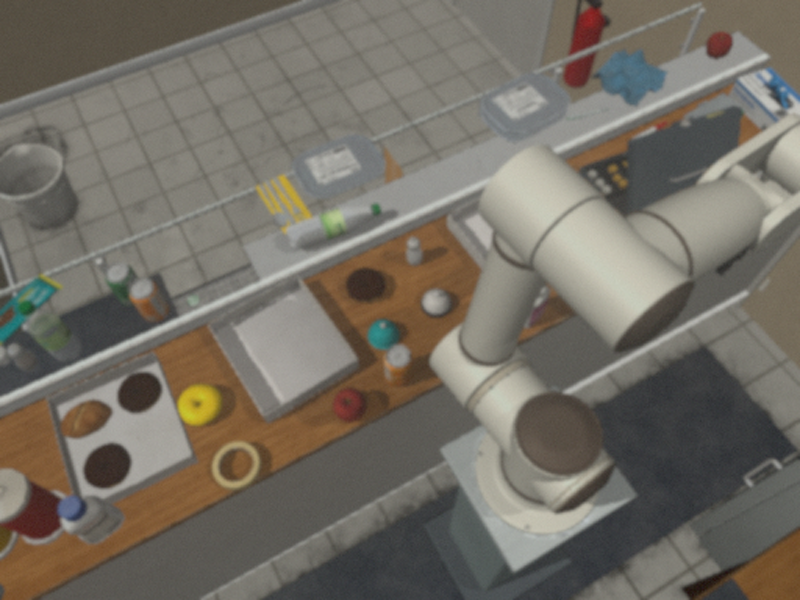

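The top view shows the empty tray on the left at (285,345), the left-out doughnut at (365,285), the pale bell at (436,300), the shaker at (413,250), the can at (397,365) and the apple at (348,404). The turquoise decoy is at (383,333). I'll enlarge this area.

```bash
python3 - <<'E'
from bench import ctrl
import cv2
im=ctrl.read_camera("top")[:,:,::-1]
cv2.imwrite("pics/crop.png",cv2.resize(im[140:280,125:325],(800,560),interpolation=cv2.INTER_CUBIC))
im=ctrl.read_camera("scene")[:,:,::-1]
cv2.imwrite("pics/crop2.png",cv2.resize(im[140:290,150:350],(800,600),interpolation=cv2.INTER_CUBIC))
E
```

```text
(no output)
```

View pics/crop.png

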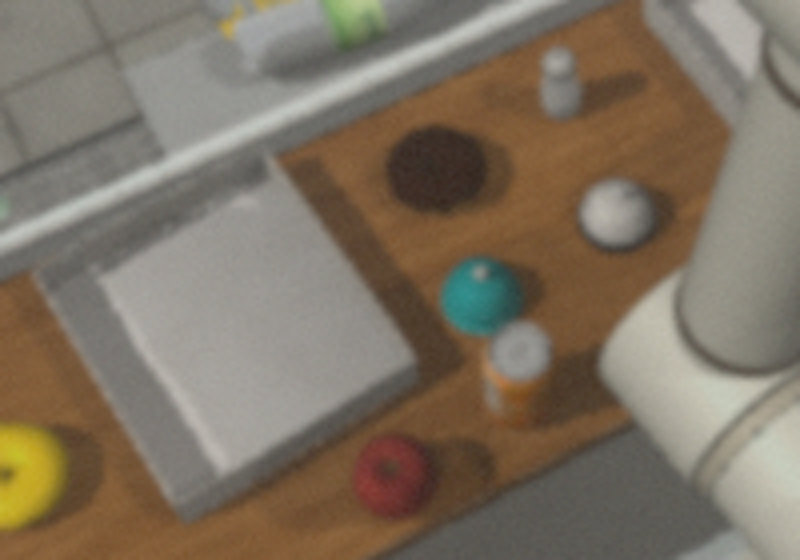

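View pics/crop2.png

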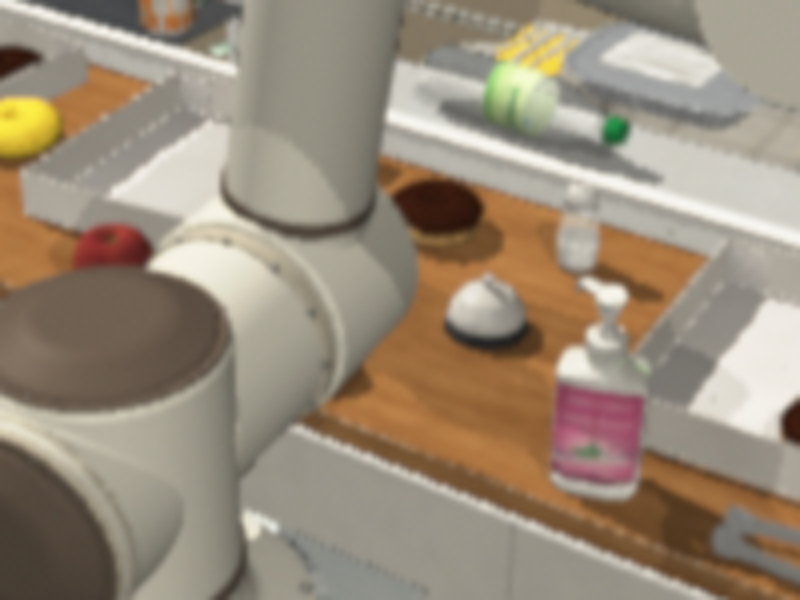

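Top crop: bell button tip at about (620,187) with the dome at 580–655 × 180–248, doughnut centre (437,168), tray rim corners (185,518), (415,365), (272,155), (38,270). Scene crop: button top (488,276), doughnut (437,208).

```bash
cat > h.py <<'E'
from bench import ctrl
import numpy as np,cv2
P={n:ctrl.camera_params(n) for n in("top","scene")}
off={"top":(125,140),"scene":(150,140)}
def ray(n,u,v):
    p=P[n];o=off[n]
    q=cv2.undistortPoints(np.array([[[u/4+o[0]-.375,v/4+o[1]-.375]]],float),p["mtx"],p["distortion"])[0,0]
    return -p["R"].T@p["t"],p["R"].T@np.array([q[0],q[1],1])
def at(n,u,v,z):
    c,d=ray(n,u,v);return (c+d*(z-c[2])/d[2]).round(0)
def proj(n,X):
    p=P[n];q=cv2.projectPoints(np.array([X],float),cv2.Rodrigues(p["R"])[0],p["t"],p["mtx"],p["distortion"])[0][0,0]
    return ((q+.375-off[n])*4).round(0)
E
python3 - <<'E'
from h import *
for n in P: print(n,-P[n]["R"].T@P[n]["t"])
print("bell",at("top",620,187,57),at("scene",488,276,57))
print("dome",at("top",617,214,22),at("scene",487,315,22))
print("donut",at("top",437,168,28),at("scene",440,208,36))
for c in [(185,518),(415,365),(272,155),(38,270)]:print("rim",at("top",*c,51))
print("can",at("top",522,350,115)," apple",at("top",392,475,37),"shaker",at("top",558,60,90),"soap",at("scene",610,295,180),"rail",at("top",210,145,100),"teal",at("top",480,272,57))
E
```

```text
top [-236.53106127  453.2699064  1457.48827183]
scene [-636.22104661 -623.23822323  839.78977132]
bell [475. -24.  57.] [471. -22.  57.]
dome [467. -17.  22.] [462. -28.  22.]
donut [597. 113.  28.] [585.  98.  36.]
rim [373. 475.  51.]
rim [406. 234.  51.]
rim [677. 253.  51.]
rim [668. 499.  51.]
can [343. 156. 115.]  apple [326. 299.  37.] shaker [614. -34.  90.] soap [ 325. -206.  180.] rail [684. 307. 100.] teal [459. 138.  57.]
```

```bash
python3 -m crank '[{"tz":-0.25,"gripper":1},{"tx":0.25,"ty":-0.25,"gripper":1},{"tx":0.25,"ty":-0.25,"gripper":1},{"tx":0.25,"ty":-0.25,"gripper":1},{"tx":0.25,"ty":-0.25,"gripper":1}]' 20; python3 -m crank '[{"tx":0.25,"ty":-0.25,"gripper":1},{"tx":0.25,"ty":-0.25,"gripper":1},{"tx":0.25,"ty":-0.25,"gripper":1},{"tx":0.25,"ty":-0.25,"gripper":1},{"tx":0.25,"ty":-0.25,"gripper":1}]'
```

```text
$[0]: bad value
$[0]: bad value
```

```bash
python3 -m crank '[{"tx":0,"ty":0,"tz":-0.25,"roll":0,"gripper":1},{"tx":0.25,"ty":-0.25,"tz":0,"roll":0,"gripper":1},{"tx":0.25,"ty":-0.25,"tz":0,"roll":0,"gripper":1},{"tx":0.25,"ty":-0.25,"tz":0,"roll":0,"gripper":1},{"tx":0.25,"ty":-0.25,"tz":0,"roll":0,"gripper":1}]' 20
```

```text
clock: 0.7
ee_pos: [224.7, -412.1, 261.1]
orientation: [[0.972, 0.236, 0.0], [0.236, -0.972, 0.0], [0.0, -0.0, -1.0]]
wrist_force: [0.4, -0.5, 1.1]
opening: 12.0
gripper_force: 0.0
```

```bash
python3 -m crank '[{"tx":0.25,"ty":-0.25,"tz":0,"roll":0,"gripper":1},{"tx":0.25,"ty":-0.25,"tz":0,"roll":0,"gripper":1},{"tx":0.25,"ty":-0.25,"tz":0,"roll":0,"gripper":1},{"tx":0.25,"ty":-0.25,"tz":0,"roll":0,"gripper":1},{"tx":0.25,"ty":-0.25,"tz":0,"roll":0,"gripper":1}]'; python3 -m crank '[{"tx":0.25,"ty":-0.25,"tz":0,"roll":0,"gripper":1},{"tx":0,"ty":0,"tz":0,"roll":0,"gripper":1}]';python3 - <<'E'
from h import *
im=ctrl.read_camera("top")[:,:,::-1]
cv2.imwrite("pics/c3.png",cv2.resize(im[140:280,125:325],(800,560),interpolation=cv2.INTER_CUBIC))
im=ctrl.read_camera("scene")[:,:,::-1]
cv2.imwrite("pics/c4.png",cv2.resize(im[140:290,150:350],(800,600),interpolation=cv2.INTER_CUBIC))
E
```

```text
clock: 1.2
ee_pos: [334.9, -230.8, 261.4]
orientation: [[0.972, 0.236, 0.0], [0.236, -0.972, -0.0], [0.0, 0.0, -1.0]]
wrist_force: [0.1, 0.1, 0.0]
opening: -0.1
gripper_force: 0.0
clock: 1.4
ee_pos: [358.2, -192.5, 261.5]
orientation: [[0.97, 0.241, 0.001], [0.241, -0.97, 0.001], [0.001, -0.0, -1.0]]
wrist_force: [-0.2, -0.6, -0.0]
opening: 0.0
gripper_force: 0.0
```

View pics/c3.png

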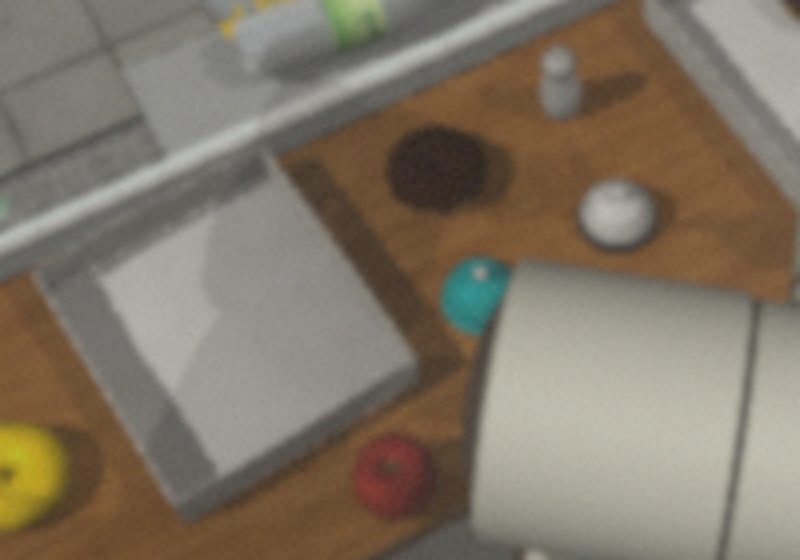

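View pics/c4.png

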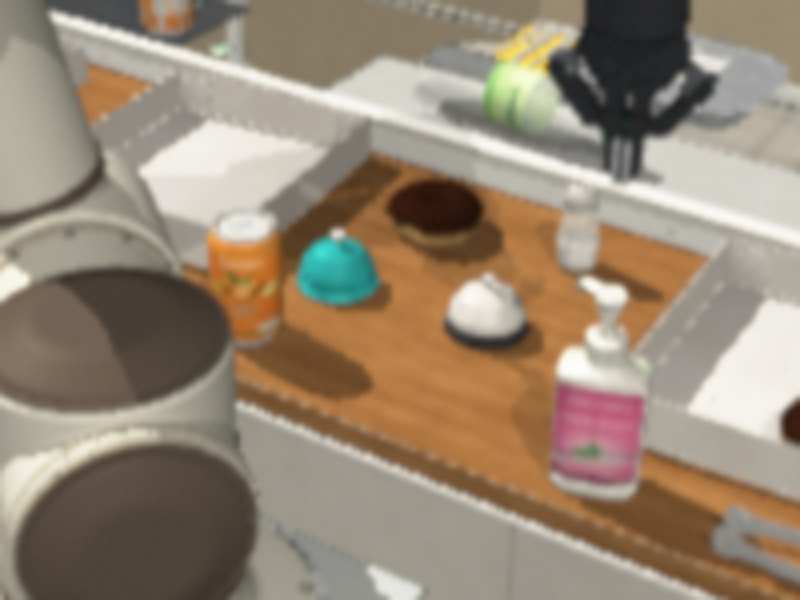

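The scene view now shows the doughnut unoccluded (387–483 × 180–250), bell (445–528, button at (488,276)), soap bottle to the right and the closed fingertips at (624,178). I'll check candidates by projection.

```bash
python3 - <<'E'
from h import *
a=np.linspace(0,2*np.pi,73)[:-1]
def ext(n,x,y,r,z0,z1):
    q=np.array([proj(n,(x+r*np.cos(t),y+r*np.sin(t),z)) for t in a for z in(z0,z1)]);return q.min(0),q.max(0)
print("tip",proj("scene",ctrl.sense()["ee_pos"]))
for n in P:
    print(n,"bell",proj(n,(473,-23,57)),ext(n,473,-23,40,0,8))
    for x,y in((590,105),(590,110)):print(n,"donut",ext(n,x,y,47,8,30))
    # tray rim, mean centre (531,365)
    for dx,dy in((-1,1),(-1,-1),(1,-1),(1,1)):print(proj(n,(531+dx*144,368+dy*126,51)),end='')
s=ctrl.sense();d=np.array([473,-23,90])-s["ee_pos"];print(s["orientation"].T@d/120)
E
```

```text
tip [624. 179.]
top bell [620. 188.] (array([578., 180.]), array([659., 254.]))
top donut (array([400., 129.]), array([496., 221.]))
top donut (array([396., 131.]), array([491., 223.]))
[159. 515.][417. 385.][283. 152.][ 41. 262.]scene bell [490. 275.] (array([444., 297.]), array([531., 352.]))
scene donut (array([390., 187.]), array([483., 252.]))
scene donut (array([386., 185.]), array([479., 251.]))
[  6. 167.][201. 238.][370. 125.][186.  69.][ 1.28390593 -1.16435641  1.42736892]
```

```bash
python3 -m crank '[{"tx":0.257,"ty":-0.233,"tz":0,"roll":0,"gripper":1},{"tx":0.257,"ty":-0.233,"tz":0,"roll":0,"gripper":1},{"tx":0.257,"ty":-0.233,"tz":0,"roll":0,"gripper":1},{"tx":0.257,"ty":-0.233,"tz":0,"roll":0,"gripper":1},{"tx":0.257,"ty":-0.233,"tz":0,"roll":0,"gripper":1}]';python3 -m crank '[{"tx":0,"ty":0,"tz":0.3,"roll":0,"gripper":1},{"tx":0,"ty":0,"tz":0.3,"roll":0,"gripper":1},{"tx":0,"ty":0,"tz":0.3,"roll":0,"gripper":1},{"tx":0,"ty":0,"tz":0.3,"roll":0,"gripper":1},{"tx":0,"ty":0,"tz":0,"roll":0,"gripper":1}]'
```

```text
clock: 2.0
ee_pos: [473.9, -23.7, 261.3]
orientation: [[0.972, 0.235, 0.0], [0.235, -0.972, -0.0], [-0.0, 0.0, -1.0]]
wrist_force: [0.8, -1.7, 0.8]
opening: 0.1
gripper_force: 0.0
clock: 2.5
ee_pos: [471.0, -24.7, 113.4]
orientation: [[0.972, 0.235, -0.007], [0.235, -0.972, 0.001], [-0.006, -0.003, -1.0]]
wrist_force: [-0.6, -0.2, 0.8]
opening: -0.1
gripper_force: 0.0
```

```bash
python3 - <<'E'
from h import *
im=ctrl.read_camera("scene")[:,:,::-1]
cv2.imwrite("pics/c5.png",cv2.resize(im[140:290,150:350],(800,600),interpolation=cv2.INTER_CUBIC))
s=ctrl.sense();d=np.array([473,-23,70])-s["ee_pos"];print(s["ee_pos"],s["orientation"].T@d/120, s["wrist_force"],proj("scene",s["ee_pos"]))
E
```

```text
[472.30050996 -24.79371971 116.2793419 ] [ 0.01047794 -0.01253498  0.38564886] [0.62920509 0.32780712 1.23254604] [494. 220.]
```

View pics/c5.png

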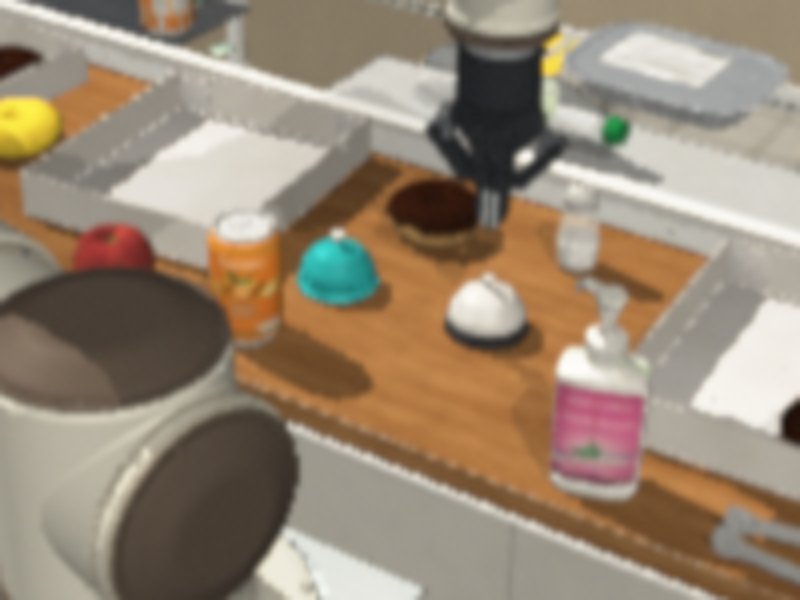

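The closed fingertips are at (491,222), straight above the button at (488,276). I'll descend and press gently.

```bash
python3 -m crank '[{"tx":0.01,"ty":-0.012,"tz":0.2,"roll":0,"gripper":1},{"tx":0,"ty":0,"tz":0.2,"roll":0,"gripper":1},{"tx":0,"ty":0,"tz":0,"roll":0,"gripper":1},{"tx":0,"ty":0,"tz":0.05,"roll":0,"gripper":1},{"tx":0,"ty":0,"tz":0,"roll":0,"gripper":1}]'
```

```text
clock: 3.05
ee_pos: [474.8, -22.6, 64.6]
orientation: [[0.972, 0.236, 0.001], [0.236, -0.972, -0.0], [0.001, 0.001, -1.0]]
wrist_force: [-0.9, -0.6, -0.3]
opening: -0.0
gripper_force: 0.0
```

```bash
python3 -m crank '[{"tx":-0.01,"ty":0,"tz":0.03,"roll":0,"gripper":1},{"tx":0,"ty":0,"tz":0.02,"roll":0,"gripper":1},{"tx":0,"ty":0,"tz":0.01,"roll":0,"gripper":1},{"tx":0,"ty":0,"tz":0,"roll":0,"gripper":1}]'; 
```

```text
clock: 3.45
ee_pos: [473.0, -22.6, 56.3]
orientation: [[0.972, 0.237, 0.0], [0.237, -0.972, -0.0], [0.0, 0.0, -1.0]]
wrist_force: [-1.3, -0.9, 3.4]
opening: -0.1
gripper_force: 1.7
```

Contact. About 3 mm more.

```bash
python3 -m crank '[{"tx":0,"ty":0,"tz":0.014,"roll":0,"gripper":1},{"tx":0,"ty":0,"tz":0.012,"roll":0,"gripper":1},{"tx":0,"ty":0,"tz":0,"roll":0,"gripper":1}]'; 
```

```text
clock: 3.75
ee_pos: [473.0, -22.5, 53.0]
orientation: [[0.972, 0.237, 0.0], [0.237, -0.972, 0.0], [0.0, 0.0, -1.0]]
wrist_force: [-0.4, -0.1, 4.7]
opening: 0.1
gripper_force: 2.3
```

The button is down 4 mm at 4.7 N, so it has rung. I'll lift and go over the doughnut at (597,110).

```bash
python3 -m crank '[{"tx":0,"ty":0,"tz":-0.2,"roll":0,"gripper":1},{"tx":0,"ty":0,"tz":-0.3,"roll":0,"gripper":1},{"tx":0,"ty":0,"tz":-0.2,"roll":0,"gripper":1},{"tx":0.2,"ty":-0.13,"tz":0,"roll":0,"gripper":1},{"tx":0.25,"ty":-0.16,"tz":0,"roll":0,"gripper":1}]';python3 -m crank '[{"tx":0.25,"ty":-0.16,"tz":0,"roll":0,"gripper":1},{"tx":0.25,"ty":-0.16,"tz":0,"roll":0,"gripper":1},{"tx":0.25,"ty":-0.16,"tz":0,"roll":0,"gripper":1},{"tx":0.07,"ty":-0.06,"tz":0,"roll":0,"gripper":1},{"tx":0,"ty":0,"tz":0,"roll":0,"gripper":1}]'
python3 - <<'E'
from h import *
im=ctrl.read_camera("scene")[:,:,::-1]
cv2.imwrite("pics/c6.png",cv2.resize(im[140:290,150:350],(800,600),interpolation=cv2.INTER_CUBIC))
s=ctrl.sense();d=np.array([597,110,75])-s["ee_pos"];print(s["ee_pos"],s["orientation"].T@d/120, s["wrist_force"])
E
```

```text
clock: 4.25
ee_pos: [517.8, 24.1, 137.9]
orientation: [[0.972, 0.235, 0.002], [0.235, -0.972, -0.0], [0.002, 0.001, -1.0]]
wrist_force: [0.2, -0.6, -0.8]
opening: 0.2
gripper_force: 0.0
clock: 4.75
ee_pos: [597.6, 111.4, 136.1]
orientation: [[0.971, 0.238, -0.001], [0.238, -0.971, 0.0], [-0.001, -0.0, -1.0]]
wrist_force: [-1.2, -0.4, 1.1]
opening: 0.1
gripper_force: 0.0
[597.08345803 110.46859915 136.31355042] [-0.0009765   0.00374266  0.51094701] [ 0.18750542 -0.29429547  0.41452515]
```

View pics/c6.png

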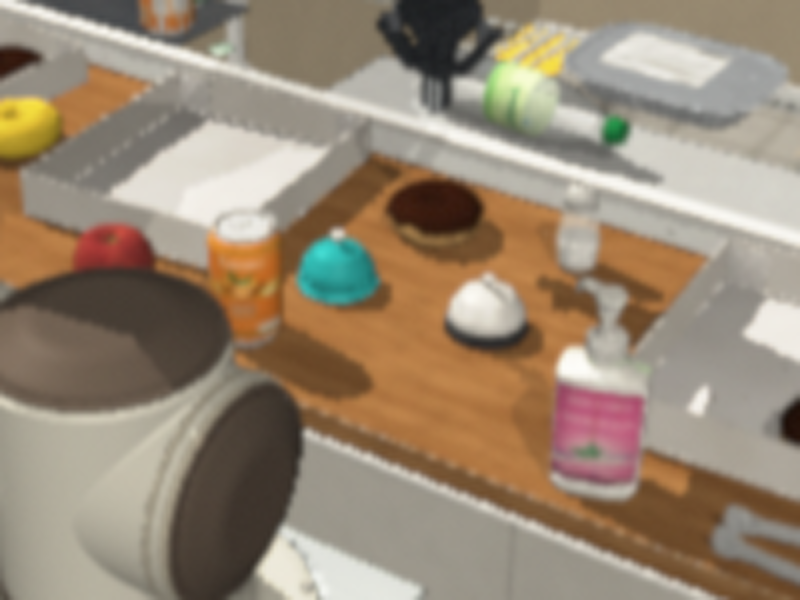

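The fingertips are at (436,108), vertically above the doughnut at (435,210), and the bell's button is up. I'll lower to TCP z≈75 and hold for two seconds or more.

```bash
Z='x'; python3 -m crank '[{"tx":0,"ty":0,"tz":0.2,"roll":0,"gripper":1},{"tx":0,"ty":0,"tz":0.2,"roll":0,"gripper":1},{"tx":0,"ty":0,"tz":0.1,"roll":0,"gripper":1},{"tx":0,"ty":0,"tz":0,"roll":0,"gripper":1},{"tx":0,"ty":0,"tz":0,"roll":0,"gripper":1}]'
for i in 1 2 3 4; do python3 -m crank '[{"tx":0,"ty":0,"tz":0,"roll":0,"gripper":1},{"tx":0,"ty":0,"tz":0,"roll":0,"gripper":1},{"tx":0,"ty":0,"tz":0,"roll":0,"gripper":1},{"tx":0,"ty":0,"tz":0,"roll":0,"gripper":1},{"tx":0,"ty":0,"tz":0,"roll":0,"gripper":1}]'|head -2; done
python3 - <<'E'
from h import *
s=ctrl.sense();d=np.array([531,366,50])-s["ee_pos"];print(s["ee_pos"],s["orientation"].T@d/120, s["wrist_force"])
E
```

```text
clock: 5.3
ee_pos: [597.6, 109.9, 78.0]
orientation: [[0.972, 0.236, 0.001], [0.236, -0.972, 0.0], [0.001, 0.0, -1.0]]
wrist_force: [0.4, -0.2, -0.9]
opening: 0.3
gripper_force: 0.0
clock: 5.8
ee_pos: [597.5, 110.4, 77.2]
clock: 6.3
ee_pos: [597.4, 110.3, 77.0]
clock: 6.8
ee_pos: [597.4, 110.3, 77.0]
clock: 7.3
ee_pos: [597.5, 110.3, 77.0]
[597.46424972 110.33904327  77.04184311] [-0.03417358 -2.2010357   0.22559004] [0.74904546 0.21186221 0.12071431]
```

```bash
python3 -m crank '[{"tx":0,"ty":0,"tz":-0.25,"roll":0,"gripper":1},{"tx":0,"ty":0,"tz":-0.25,"roll":0,"gripper":1},{"tx":0,"ty":-0.2,"tz":0,"roll":0,"gripper":1},{"tx":0,"ty":-0.25,"tz":0,"roll":0,"gripper":1},{"tx":0,"ty":-0.25,"tz":0,"roll":0,"gripper":1}]'; python3 -m crank '[{"tx":-0.03,"ty":-0.25,"tz":0,"roll":0,"gripper":1},{"tx":0,"ty":-0.25,"tz":0,"roll":0,"gripper":1},{"tx":0,"ty":-0.25,"tz":0,"roll":0,"gripper":1},{"tx":0,"ty":-0.25,"tz":0,"roll":0,"gripper":1},{"tx":0,"ty":-0.25,"tz":0,"roll":0,"gripper":1}]';python3 -m crank '[{"tx":0,"ty":-0.25,"tz":0,"roll":0,"gripper":1},{"tx":0,"ty":0,"tz":0,"roll":0,"gripper":1}]'
python3 - <<'E'
from h import *
im=ctrl.read_camera("scene")[:,:,::-1]
cv2.imwrite("pics/c7.png",cv2.resize(im[90:240,120:320],(800,600),interpolation=cv2.INTER_CUBIC))
s=ctrl.sense();d=np.array([531,366,65])-s["ee_pos"];print(s["ee_pos"],s["orientation"].T@d/120, s["wrist_force"])
E
```

```text
clock: 7.8
ee_pos: [577.4, 192.6, 137.3]
orientation: [[0.972, 0.236, 0.0], [0.236, -0.972, 0.0], [0.0, -0.0, -1.0]]
wrist_force: [0.4, 0.7, 1.0]
opening: 0.2
gripper_force: 0.0
clock: 8.3
ee_pos: [538.2, 338.0, 137.1]
orientation: [[0.972, 0.237, 0.0], [0.237, -0.972, 0.0], [0.0, -0.0, -1.0]]
wrist_force: [0.8, -0.6, 0.0]
opening: 0.4
gripper_force: 0.0
clock: 8.5
ee_pos: [530.3, 369.0, 136.9]
orientation: [[0.971, 0.239, -0.0], [0.239, -0.971, 0.001], [-0.0, -0.001, -1.0]]
wrist_force: [-0.4, -1.6, 0.1]
opening: 0.0
gripper_force: 0.0
[530.83601012 367.34056489 136.79235452] [-0.00116084  0.01125341  0.59826852] [-0.39620157  0.3137076   0.08940263]
```

View pics/c7.png

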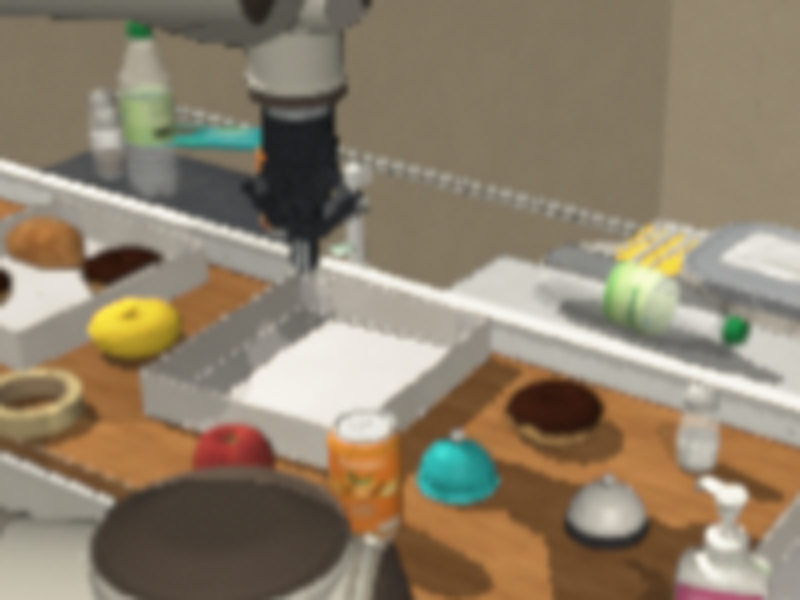

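The tip at (306,268) stands above the tray's middle at about (315,355). I'll lower into the tray.

```bash
python3 -m crank '[{"tx":0,"ty":0.01,"tz":0.2,"roll":0,"gripper":1},{"tx":0,"ty":0,"tz":0.2,"roll":0,"gripper":1},{"tx":0,"ty":0,"tz":0.2,"roll":0,"gripper":1},{"tx":0,"ty":0,"tz":0,"roll":0,"gripper":1},{"tx":0,"ty":0,"tz":0,"roll":0,"gripper":1}]'; python3 -m crank '[{"tx":0,"ty":0,"tz":0,"roll":0,"gripper":1},{"tx":0,"ty":0,"tz":0,"roll":0,"gripper":1},{"tx":0,"ty":0,"tz":0,"roll":0,"gripper":1},{"tx":0,"ty":0,"tz":0,"roll":0,"gripper":1},{"tx":0,"ty":0,"tz":0,"roll":0,"gripper":1}]'
python3 -c "
from bench import ctrl
print(ctrl.sign_off())"
```

```text
clock: 9.05
ee_pos: [532.1, 364.3, 65.6]
orientation: [[0.972, 0.236, -0.0], [0.236, -0.972, -0.0], [-0.0, 0.0, -1.0]]
wrist_force: [-0.1, 0.0, 1.5]
opening: 0.1
gripper_force: 0.0
clock: 9.55
ee_pos: [531.8, 364.9, 65.2]
orientation: [[0.972, 0.237, 0.0], [0.237, -0.972, 0.0], [0.0, -0.0, -1.0]]
wrist_force: [0.8, -0.5, -0.2]
opening: -0.1
gripper_force: 0.0
the job is handed in; nothing more can be done
None
```

I rang the bell gently (4.7 N), pointed at the left-out doughnut for over 2 s, and handed the job in at 9.55 s while pointing into the middle of the empty tray; sign-off returned no verdict, and I saw no sign of touching anything but the bell.

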